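# Lever open a snap-shut control unit

## Task

The control unit in the fixture has to be opened so that its board can be inspected. With the flat pry tool from the tool mat, put the blade in the slot under the front edge of the cover and lever the cover off its catches, then swing the cover fully open until it leans back on its hinge stop. Do not touch the board inside or knock the other things about, and put the pry tool back flat on its mat rather than dropping it.

Things in the scene. Friction and masses are not known exactly. Their poses are not given: they have to be found in the camera images.
- unit: Light grey plastic housing, 110 mm deep (x), 150 wide (y), clamped in an aluminium fixture (base plate 150 x 200 x 10 mm; jaws with screws reach 112 mm out either side, 70 mm up), fixed to the bench. Origin on the bench under its centre. x points from the front (pry slot, facing the robot) to the hinge side, z up. Rim of the 4 mm walls at z = 95 mm; top of the shut cover at 104 mm.
- slot (a point): Middle of the pry slot's mouth in the housing's front face; axes as the unit (x points into the slot). Slot 40 mm wide, 22 deep, 4.5 high: floor (solid sill) 2.25 mm below this point, cover's flat underside 2.25 above. The cover's edge is notched here: the first 6 mm of sill are open to above, over the next 6 the edge is bevelled below. Its front edge is the fulcrum; a rim-high ridge ends it.
- cover_hinge (a point): Middle of the cover's hinge axis, at rim height on the far side of the housing, 110 mm behind the slot's mouth; axes as the unit, the hinge axis is y.
- cover_edge (a point): Middle of the notch in the cover's front edge (6 mm behind the front face, mid-thickness), turning with the cover: mid-grey plate 110 x 150 x 9 mm, 0.14 kg, flat below but for two hooks 15 mm deep, 40 mm left and right of its middle, just inside the front wall. x points to the hinge, z out of the cover's outer face.
- cover (a joint): Cover angle, rad: 0 shut and snapped, 1.57 upright, 1.95 open at its stop. Two snap catches hold it with roughly 15 to 30 N at the front edge until the edge has risen about 4 mm (0.04 rad); then it is free. Levered at the tool's grip point that is 4 to 8 N and about 20 degrees of tilt. Light hinge: let go below about 1.3 rad it falls shut, past about 1.7 rad it falls back on its stop.
- pry_grip (a point): Grip point of the flat pry tool (175 mm long, 0.09 kg: black handle 100 x 22 wide x 20 high, steel blade 14 mm wide, 2.4 thick, 1.8 over the last 6 mm): mid-section of the handle, 35 mm behind its front end, 110 mm behind the tip, near the balance point. x points along the tool to the tip, y across the blade, z square to it. Lying on the mat it is 13 mm above the bench.
- pry_tip (a point): Middle of the pry blade's end edge, axes as for the grip point. The blade lies at half the handle's height.
- mat: Dark grey tool mat on the bench, 200 x 200 x 3 mm, origin under its centre, x along its 200 mm side. Carries the pry tool and the screwdriver.
- board: Green circuit board 88 x 132 mm fixed inside the tub, about 45 mm below the rim (parts on it reach to 32 mm below the rim); origin at the centre of its underside.
- driver_mid (a point): Bystander: screwdriver with a round shank, 180 mm long, lying on the mat beside the pry tool; its middle.
- flask_mid (a point): Bystander: brown glass bottle, 48 mm across and 100 mm high; its centre.
- reel_mid (a point): Bystander: metal wire reel, 62 mm across and 45 mm high, standing on its flange; its centre.
- tray: Bystander: fixed black tray 200 x 170 x 30 mm with two bare boards, origin under its centre.
Mind the look-alikes: they are no part of the job. What is shaped like the part that bears pry_grip but yellow is not meant.

How it is judged (in metres and radians):
On the way, in this order (a step that is already met when the one before it is completed fails the run):
1. the cover is levered off its catches with the pry tool's blade under it (value of joint cover above 0.045 rad and contact force between pry and cover above 0.2 N), for 0.05 s.
2. the cover is swung fully open (value of joint cover above 1.8 rad), for 0.2 s.
At the end, for the whole second after the job is handed in: The cover stands open at its stop (over 1.8 rad), and the pry tool lies flat and still on its mat (its grip point over the mat, less than 20 mm above the bench, its tip less than 25 mm), let go (value of joint cover above 1.8 rad and x of pry_grip in the frame of mat between -0.1 and 0.1 m and y of pry_grip in the frame of mat between -0.1 and 0.1 m and height (world z) of pry_grip below 0.02 m and height (world z) of pry_tip below 0.025 m and linear speed of pry below 0.02 m/s); the robot touches nothing.
It fails at once if the board inside is touched (contact force between anything else and board above 0.5 N).
It fails at once if the pry tool is dropped or thrown (over 0.9 m/s out of the gripper, a fall of about 40 mm) (linear speed of pry above 0.9 m/s and contact force between the fingers and pry below 0.1 N).
It fails at once if a bystander is moved by more than 25 mm (distance of any of driver_mid, flask_mid, reel_mid from where it was at the start of the episode above 0.025 m).
It also fails if it takes over 64 s, if anything falls off the work surface, if the arm or the gripper's body presses on something with over 40 N, if the wrist force passes 120 N, or if a joint passes its speed limit or range.

## Robot

A 6-joint arm with a two-finger parallel gripper is mounted at the origin on the work surface. World frame = base frame: x ahead of the robot, y to its left, z up, the work surface at z = 0. Lengths are in mm, angles in degrees, forces in N, time in s.
With the tool pointing down it reaches from about 300 to 750 mm from the base axis. Payload 8.5 kg.
Tool frame: the origin (TCP) lies at the very end of the fingers, on their centre line; the grasp point (between the pads) lies robot.grip_depth behind it (robot.grip_depth is the distance from the TCP to the grasp point, in mm); z points along the fingers, y is the direction in which the jaws open and shut (so a half turn about z gives the same grasp; the last joint's range is limited). The gripper opens to 88 mm and grips with 3 to 60 N. Pads are 18 mm wide; open, the fingers measure 123 mm over their backs; the gripper's body (75 mm by 187 mm) begins 45 mm behind the grasp point.
Start: joints at [64.67, 21.807, 74.336, -0, 83.858, -12.336], TCP at [123.666, 535.898, 238.748] pointing down, gripper open.
Joint ranges: [-178.18, 178.18], [-50.72, 133.34], [12.68, 142.11], [-81.47, 261.47], [9.98, 163.14], [-165.26, 165.26]. Speed limits (degrees/s): [136.94, 136.94, 180, 180, 180, 180].

## Interface

Orientations are given as a 3x3 rotation matrix whose columns are the frame's x, y, z axes.
In Python, from workcell import robot gives the robot as it stands.
- The arm moves only by the tool carry_out, never from a script. Its argument "rows" is a list of rows, each a list of 3 entries, a list of its own where there are three numbers: the shift along the tool's x, y, z in m, then the turn about the tool's z in rad, then the gripper command: -1 is shut, 1 is fully open, values between are in proportion. In form: [[[dx, dy, dz], yaw, grip], ...]. A call has 1 to 8 rows; each row shifts and turns the commanded pose from where the row before left it, along the tool's axes as they then stand; what a row does not reach is not made up. A row lasts 1/8 s, in which the tool goes at most 62.5 mm and 10.7 degrees, less where a joint would pass 70% of its speed; a pose out of reach is approached as far as the arm can. A call is refused whole if a number of a shift passes 0.0625 or a number of a turn 0.188, either way. A call with a gripper value outside its range is refused whole. The fingers move at their own pace and stop on an object; "squeeze" is the grip in N (left out, the last holds). Time passes only in rows, so rows that do not move let the fingers close. It gives the time, the measured TCP pose, the force and the opening at its end, in the units of the state.
- robot.observe(): the state, without advancing time (a new reading comes with each control period).
- robot.camera(name): name is "scene" or "side" or "wrist"; returns a dict with "frame" (400x640x3 uint8, blue, green, red), "fx", "fy", "cx", "cy" (pixels), "extrinsics" (4x4, takes a point from camera to world coordinates). Camera axes: x right, y down, z forward; pixel columns grow to the right and rows downward; lengths in mm; the calibration is good to about 2 mm. The wrist camera is an equidistant fisheye: a pixel r from the principal point sees the ray r / f radians off the axis. A picture is of the moment at which its call begins. There is no depth.
- robot.finish_job(): hands the job in, once; it reports no verdict.
The state is a dict: "clock": time; "joints": joint angles; "qd": joint speeds; "joint_torque": joint torques, N m; "tcp_pos": TCP position; "tcp_rot": TCP orientation; "wrist_force": force on the tool from outside, world axes, zero at the start; "torque": the same for the moment, N m; "gripper_width": finger opening in mm.
Only numpy, scipy, OpenCV 4.12 (cv2) and the standard library are available. Lean on these libraries where they do the work, as an engineer would, in place of code of your own. Each camera call takes 0.05 s, during which the arm holds its last target. There are 200 camera calls.

## Working session

There is one attempt and no reset: what is moved stays moved. The work goes in short steps, Python scripts to look and compute and a tool call to move; the robot and the scene stay as the last step left them, time stands still between calls to the robot, and variables do not carry over. Pictures are saved under pics/ and viewed, about 8 in all and at most 12, crops included, and the job is handed in when it is done.

Besides the shell and the picture viewer there is one more tool, called after "Call:" as name(argument=value, ...) on one line, values as JSON. carry_out: Moves the arm, as the interface text tells. Its arguments: {"type":"object","properties":{"rows":{"type":"array"},"squeeze":{"type":"number"}},"required":["rows"]}

```bash
ls; mkdir -p pics
cat > h.py <<'E'
import numpy as np, cv2
from workcell import robot
def snap(n,f):
    c=robot.camera(n); cv2.imwrite(f,c["frame"]); np.savez(f.replace('.png','.npz'),E=c["extrinsics"],K=[c["fx"],c["fy"],c["cx"],c["cy"]]); return c
def ray(f,u,v,fish=False):
    d=np.load(f.replace('.png','.npz')); fx,fy,cx,cy=d['K']; E=d['E']
    a=np.array([(u-cx)/fx,(v-cy)/fy])
    if fish:
        r=np.hypot(*a); s=np.sin(r)/r if r>1e-9 else 1; w=np.array([a[0]*s,a[1]*s,np.cos(r)])
    else: w=np.array([a[0],a[1],1.])
    return E[:3,3],E[:3,:3]@w
def atz(f,u,v,z,fish=False):
    o,d=ray(f,u,v,fish); return o+d*(z-o[2])/d[2]
def proj(f,p,fish=False):
    d=np.load(f.replace('.png','.npz')); fx,fy,cx,cy=d['K']; E=d['E']
    q=E[:3,:3].T@(np.array(p)-E[:3,3])
    if fish:
        h=np.hypot(q[0],q[1]); t=np.arctan2(h,q[2]); return cx+fx*t*q[0]/h, cy+fy*t*q[1]/h
    return cx+fx*q[0]/q[2],cy+fy*q[1]/q[2]
def st():
    s=robot.observe(); print(s['clock'],np.round(s['tcp_pos'],1),np.round(s['tcp_rot'],3).tolist(),'F',np.round(s['wrist_force'],1),'w',s['gripper_width'],'j',np.round(s['joints'],1))
    return s
E
python3 - <<'E'
from h import *
print(robot.grip_depth)
st()
for n in ['scene','side','wrist']:
    c=snap(n,f'pics/{n}0.png'); print(n,c['fx'],c['cx'],c['cy'],np.round(c['extrinsics'],3).tolist())
a=[cv2.imread(f'pics/{n}0.png') for n in ['scene','side']]
E
```

```text
pics
18.700000000000003
0.0 [123.6 535.7 238.1] [[-0.974, 0.225, -0.001], [0.225, 0.974, -0.001], [0.0, -0.001, -1.0]] F [ 0.  -0.1  0.3] w 88.09548994792614 j [ 64.7  21.8  74.4  -0.   83.9 -12.3]
scene 413.92119559619863 315.11374750128294 192.99835770259574 [[-0.812, 0.413, -0.412, 1067.041], [0.583, 0.56, -0.588, 603.813], [-0.012, -0.718, -0.696, 913.7], [0.0, 0.0, 0.0, 1.0]]
side 393.3391292274268 320.5592122995699 207.5804037267572 [[0.974, -0.157, 0.165, 345.122], [-0.228, -0.674, 0.702, -1066.737], [0.001, -0.721, -0.692, 1010.304], [0.0, 0.0, 0.0, 1.0]]
wrist 309.70691628693146 318.89628798246895 201.9946912097999 [[0.225, 0.93, 0.291, 48.217], [0.974, -0.214, -0.068, 552.355], [-0.001, 0.299, -0.954, 384.273], [0.0, 0.0, 0.0, 1.0]]
```

View pics/scene0.png

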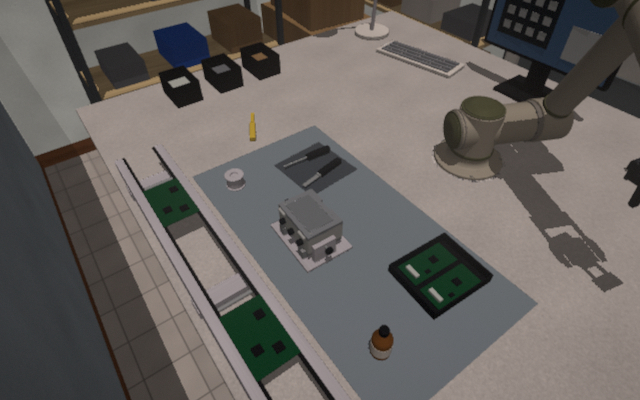

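View pics/side0.png

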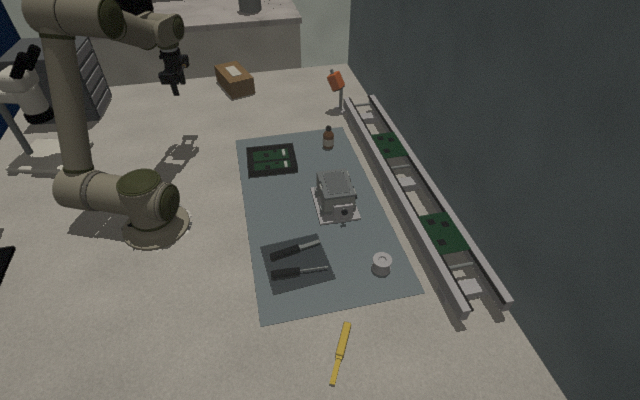

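Scene: unit at about (312,228), mat (315,168) with two black-handled tools. Side: unit (336,195), mat (296,262), the yellow look-alike at (341,352), reel (382,263), bottle (328,138). I'll enlarge the mat and unit.

Run:
```python
from h import *
a=cv2.imread('pics/side0.png')[150:300,250:400]; b=cv2.imread('pics/scene0.png')[130:280,240:390]
cv2.imwrite('pics/c0.png',np.hstack([cv2.resize(i,(400,400),interpolation=cv2.INTER_CUBIC)for i in(a,b)]))
for p in [(261,240),(321,234),(334,280),(272,292)]: print('mat',atz('pics/side0.png',*p,3).round(0))
for p in [(275,167),(313,148),(356,167),(317,192)]: print('matS',atz('pics/scene0.png',*p,3).round(0))
```

```text
mat [ 351. -154.    3.]
mat [ 556. -174.    3.]
mat [ 551. -370.    3.]
mat [ 358. -370.    3.]
matS [ 563. -350.    3.]
matS [ 399. -358.    3.]
matS [ 343. -187.    3.]
matS [ 520. -166.    3.]
```

View pics/c0.png

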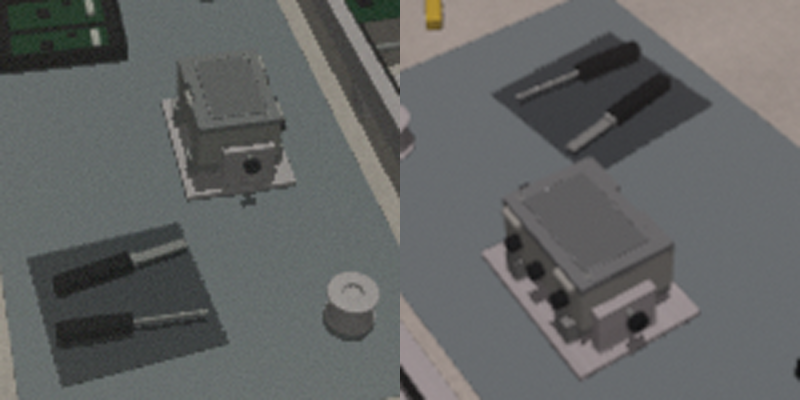

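The pry tool is the one nearer the unit (wide flat blade). In the side crop its handle runs (55,283)–(130,262) and its tip is at (185,243). The other tool, with the round shank, is the screwdriver. Next is a rough localisation.

Run:
```python
from h import *
s='pics/side0.png'; c='pics/scene0.png'; k=150/400
for n,p,z in [('coverNW',(177,60),104),('NE',(265,55),104),('SE',(283,122),104),('SW',(193,130),104),('hb',(55,283),13),('hf',(130,262),13),('tip',(185,243),13),('drvb',(57,333),13),('drvt',(207,313),8),('reel',(352,290),45)]:
    print(n,atz(s,250+p[0]*k,150+p[1]*k,z).round(0))
for n,p,z in [('L',(503,195),104),('T',(590,160),104),('R',(672,243),104),('B',(575,288),104),('hb',(668,82),13),('hf',(610,120),13),('tip',(571,149),13)]:
    print('S',n,atz(c,240+(p[0]-400)*k,130+p[1]*k,z).round(0))
print('flask',atz(s,328,138,50).round(0))
```

```text
coverNW [588.  37. 104.]
NE [709.  20. 104.]
SE [ 693. -118.  104.]
SW [ 577. -106.  104.]
hb [ 373. -240.   13.]
hf [ 468. -228.   13.]
tip [ 541. -213.   13.]
drvb [ 365. -314.   13.]
drvt [ 543. -322.    8.]
reel [ 709. -356.   45.]
S L [ 691. -108.  104.]
S T [589. -97. 104.]
S R [593.  47. 104.]
S B [702.  38. 104.]
S hb [ 372. -235.   13.]
S hf [ 475. -220.   13.]
S tip [ 543. -205.   13.]
flask [704. 323.  50.]
```

Call:
carry_out(rows=[[[-0.0323,-0.0428,0.0027],0,1],[[-0.0323,-0.0428,0.0027],0,1],[[-0.0323,-0.0428,0.0027],0,1],[[-0.0323,-0.0428,0.0027],0,1],[[-0.0323,-0.0428,0.0027],0,1],[[-0.0323,-0.0428,0.0027],0,1],[[-0.0323,-0.0428,0.0027],0,1],[[-0.0323,-0.0428,0.0027],0,1]], squeeze=40)

```text
clock: 1.15
tcp_pos: [298.8, 142.6, 217.2]
tcp_rot: [[-0.974, 0.225, 0.001], [0.225, 0.974, 0.0], [-0.001, 0.0, -1.0]]
wrist_force: [0.2, 1.0, -0.5]
gripper_width: 87.8
```

Call:
carry_out(rows=[[[-0.0323,-0.0428,0.0027],0,1],[[-0.0323,-0.0428,0.0027],0,1],[[-0.0323,-0.0428,0.0027],0,1],[[-0.0323,-0.0428,0.0027],0,1],[[-0.0323,-0.0428,0.0027],0,1],[[-0.0323,-0.0428,0.0027],-0.175,1],[[0,0,0],-0.175,1],[[0,0,0],0,1]])

```text
clock: 2.15
tcp_pos: [429.4, -149.8, 200.6]
tcp_rot: [[-0.993, -0.121, -0.001], [-0.121, 0.993, 0.001], [0.001, 0.001, -1.0]]
wrist_force: [-0.3, 0.4, -0.0]
gripper_width: 88.4
```

Run:
```python
from h import *
st(); snap('wrist','pics/w1.png')
```

```text
2.15 [ 429.4 -149.8  200.6] [[-0.993, -0.121, -0.001], [-0.121, 0.993, 0.001], [0.001, 0.001, -1.0]] F [-0.3  0.4 -0. ] w 88.36294547693994 j [ -34.2   14.4   92.4    0.    73.3 -131.1]
```

View pics/w1.png

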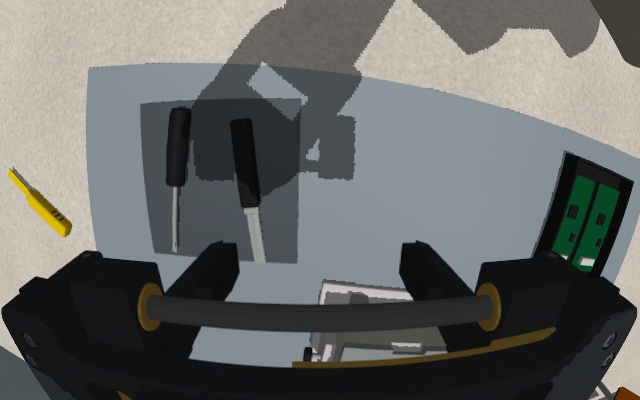

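Wrist view: pry handle from (241,119) to (251,208), blade end about (259,262). The screwdriver is to the left at x≈178, and the unit is partly hidden behind the gripper bar at (370,320).

Run:
```python
from h import *
f='pics/w1.png'
for n,p,z in [('hb',(241,120),23),('hf',(252,207),18),('tip',(259,262),13),('mat tl',(141,103),3),('mat tr',(301,98),3),('mat br',(297,264),3),('mat bl',(154,254),3)]: print(n,atz(f,*p,z,True).round(1))
```

```text
hb [ 373.2 -240.2   23. ]
hf [ 469.8 -222.1   18. ]
tip [ 542.3 -211.3   13. ]
mat tl [ 359.9 -377.8    3. ]
mat tr [ 343.8 -180.6    3. ]
mat br [ 544.1 -164.4    3. ]
mat bl [ 561.6 -363.9    3. ]
```

Call:
carry_out(rows=[[[0.0025,-0.0394,0.03],-0.022,0.2],[[0.002,-0.0394,0.03],-0.022,0.2],[[0,0,0.045],0,0.2],[[0,0,0.045],0,0.2],[[0,0,0.025],0,0.2],[[0,0,0.012],0,0.2],[[0,0,0.008],0,0.2],[[0,0,0],0,0.2]])

```text
clock: 3.2
tcp_pos: [435.8, -228.3, 6.3]
tcp_rot: [[-0.986, -0.166, 0.0], [-0.166, 0.986, -0.0], [-0.0, -0.0, -1.0]]
wrist_force: [-0.1, 0.1, -0.0]
gripper_width: 52.9
```

Run:
```python
from h import *
st(); snap('wrist','pics/w2.png')
```

```text
3.2 [ 435.8 -228.3    6.3] [[-0.986, -0.166, 0.0], [-0.166, 0.986, -0.0], [-0.0, -0.0, -1.0]] F [-0.1  0.1 -0. ] w 52.90028448094707 j [ -41.5   33.9  100.6   -0.    45.4 -141. ]
```

View pics/w2.png

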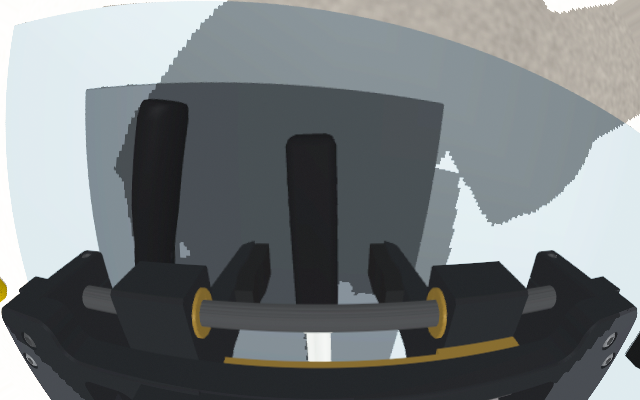

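The handle lies between the fingers, centred at about x=317, so I close on it.

Call:
carry_out(rows=[[[0,0,0],0,-1],[[0,0,0],0,-1],[[0,0,0],0,-1],[[0,0,0],0,-1]], squeeze=40)

```text
clock: 3.75
tcp_pos: [435.8, -228.5, 6.2]
tcp_rot: [[-0.986, -0.166, 0.0], [-0.166, 0.986, -0.0], [-0.0, -0.001, -1.0]]
wrist_force: [-0.9, 0.1, 1.6]
gripper_width: 21.6
```

Call:
carry_out(rows=[[[0,0,-0.01],0,-1],[[0,0,-0.03],0,-1],[[0,0,-0.04],0,-1],[[0,0,-0.04],0,-1],[[0,0,0],0,-1]])

```text
clock: 4.38
tcp_pos: [436.4, -228.9, 128.8]
tcp_rot: [[-0.986, -0.167, 0.004], [-0.167, 0.986, -0.004], [-0.004, -0.004, -1.0]]
wrist_force: [-0.7, -0.0, -2.2]
gripper_width: 22.1
```

Run:
```python
from h import *
st(); snap('side','pics/s3.png');snap('scene','pics/c3.png')
a=cv2.imread('pics/side0.png')
a=cv2.imread('pics/s3.png')[130:280,250:400]; b=cv2.imread('pics/c3.png')[130:280,240:390]
cv2.imwrite('pics/v3.png',np.hstack([cv2.resize(i,(400,400),interpolation=cv2.INTER_CUBIC)for i in(a,b)]))
```

```text
4.375 [ 436.4 -228.9  128.8] [[-0.986, -0.167, 0.004], [-0.167, 0.986, -0.004], [-0.004, -0.004, -1.0]] F [-0.7 -0.  -2.2] w 22.092004041920642 j [ -41.5   22.7   93.4    0.    63.6 -141.1]
```

View pics/v3.png

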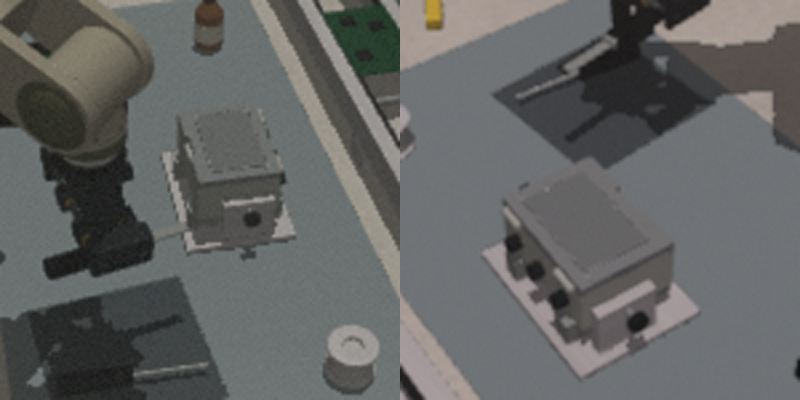

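Tool held level, unit untouched. I'll bring it in front of the slot, above cover height.

Call:
carry_out(rows=[[[-0.0117,0.051,0],0,-1],[[-0.0117,0.051,0],0,-1],[[-0.0117,0.051,0],0,-1],[[-0.0117,0.051,0],0,-1],[[0,0,0],0.125,-1],[[0,0,0.01],0.125,-1],[[0,0,0],0,-1],[[0,0,0],0,-1]])

```text
clock: 5.48
tcp_pos: [447.6, -19.4, 115.6]
tcp_rot: [[-0.997, 0.081, -0.001], [0.081, 0.997, 0.0], [0.001, 0.0, -1.0]]
wrist_force: [-0.4, -0.1, -0.4]
gripper_width: 21.8
```

Run:
```python
from h import *
st(); snap('side','pics/s4.png');snap('scene','pics/c4.png')
a=cv2.imread('pics/s4.png')[140:240,270:370]; b=cv2.imread('pics/c4.png')[170:270,265:365]
cv2.imwrite('pics/v4.png',np.hstack([cv2.resize(i,(400,400),interpolation=cv2.INTER_CUBIC)for i in(a,b)]))
```

```text
5.475 [447.6 -19.4 115.6] [[-0.997, 0.081, -0.001], [0.081, 0.997, 0.0], [0.001, 0.0, -1.0]] F [-0.4 -0.1 -0.4] w 21.83402459838686 j [ -17.7   20.1  100.8   -0.    59.1 -103.1]
```

View pics/v4.png

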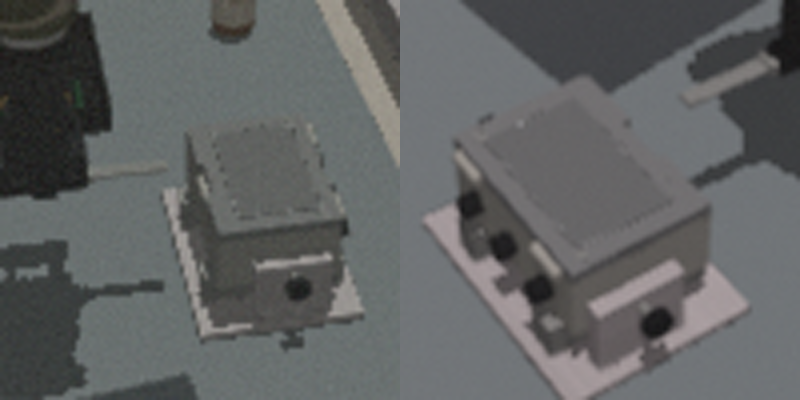

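Side crop: tip (166,167), cover corners (186,130),(314,122),(345,219),(216,235). Scene crop: tip (681,99), cover corners (455,140),(587,75),(711,207),(573,275). I'll triangulate these.

Run:
```python
from h import *
s='pics/s4.png'; c='pics/c4.png'
S=lambda p:(270+p[0]/4,140+p[1]/4); C=lambda p:(265+(p[0]-400)/4,170+p[1]/4)
def tri(p,q):
    o,d=ray(s,*S(p)); o2,d2=ray(c,*C(q)); d/=np.linalg.norm(d);d2/=np.linalg.norm(d2)
    t=np.linalg.lstsq(np.c_[d,-d2],o2-o,rcond=None)[0]; a,b=o+t[0]*d,o2+t[1]*d2; return ((a+b)/2).round(1),np.linalg.norm(a-b).round(1)
print('tip',tri((166,167),(681,99)),atz(s,*S((166,167)),122).round(1),atz(c,*C((681,99)),122).round(1))
u=np.array([.9967,-.0814,0]); print('nominal tip',np.array([447.6,-19.4,122.4])+110*u)
P={}
for n,p,q in [('FL',(186,130),(711,207)),('BL',(314,122),(573,275)),('BR',(345,219),(455,140)),('FR',(216,235),(587,75))]:
    P[n]=(atz(s,*S(p),104)+atz(c,*C(q),104))/2; print(n,tri(p,q),atz(s,*S(p),104).round(1),atz(c,*C(q),104).round(1))
m=sum(P.values())/4; v=np.array([P['FL']+P['BL']-P['FR']-P['BR'],P['BL']+P['BR']-P['FL']-P['FR']])/2
print(m,v,[np.degrees(np.arctan2(-v[0][0],v[0][1])),np.degrees(np.arctan2(v[1][1],v[1][0]))])
```

```text
tip (array([556. , -29. , 119.9]), np.float64(0.7)) [555.2 -31.3 122. ] [557.8 -27.4 122. ]
nominal tip [557.237 -28.354 122.4  ]
FL (array([589.5,  45.5,  97.6]), np.float64(1.8)) [588.5  37.  104. ] [592.3  50.1 104. ]
BL (array([702.4,  35.7,  96.1]), np.float64(16.1)) [706.1  21.6 104. ] [698.2  43.7 104. ]
BR (array([ 694.9, -106.7,   98.9]), np.float64(4.6)) [ 694.9 -113.1  104. ] [ 695.  -101.5  104. ]
FR (array([ 582.9, -103.8,  100.3]), np.float64(0.1)) [ 582.  -107.7  104. ] [ 585.1 -100.6  104. ]
[642.75803647 -33.82976895 104.        ] [[  7.02057689 143.84907327   0.        ]
 [111.61015516  -7.0064288    0.        ]] [np.float64(-2.794112563050002), np.float64(-3.5920809397889593)]
```

Call:
carry_out(rows=[[[-0.01,0,0.015],0,-1],[[-0.01,0,0.0145],0,-1],[[0,0,0],0,-1],[[0,0,0],0,-1]])

```text
clock: 6.08
tcp_pos: [467.6, -21.0, 86.6]
tcp_rot: [[-0.997, 0.082, -0.0], [0.082, 0.997, 0.0], [0.0, 0.0, -1.0]]
wrist_force: [-0.2, 0.7, -1.3]
gripper_width: 21.7
```

Call:
carry_out(rows=[[[-0.003,0,0],0,-1],[[-0.003,0,0],0,-1],[[-0.003,0,0],0,-1],[[-0.002,0,0],0,-1],[[0,0,0],0,-1]])

```text
clock: 6.7
tcp_pos: [478.8, -22.0, 86.4]
tcp_rot: [[-0.997, 0.083, 0.0], [0.083, 0.997, -0.0], [-0.0, -0.0, -1.0]]
wrist_force: [-0.1, 0.8, -0.7]
gripper_width: 21.5
```

Call:
carry_out(rows=[[[-0.002,0,0],0,-1],[[-0.002,0,0],0,-1],[[0,0,0],0,-1]])

```text
clock: 7.08
tcp_pos: [482.8, -22.3, 86.4]
tcp_rot: [[-0.997, 0.083, 0.0], [0.083, 0.997, -0.0], [-0.0, -0.0, -1.0]]
wrist_force: [0.9, 0.1, -1.4]
gripper_width: 21.5
```

Call:
carry_out(rows=[[[-0.002,0,0],0,-1],[[0,0,0],0,-1]])

```text
clock: 7.32
tcp_pos: [484.8, -22.4, 86.4]
tcp_rot: [[-0.997, 0.083, 0.0], [0.083, 0.997, -0.0], [-0.0, -0.0, -1.0]]
wrist_force: [0.0, -0.3, -1.7]
gripper_width: 21.5
```

Call:
carry_out(rows=[[[-0.002,0,0],0,-1],[[-0.002,0,0],0,-1],[[0,0,0],0,-1]])

```text
clock: 7.7
tcp_pos: [488.8, -22.8, 86.4]
tcp_rot: [[-0.997, 0.083, 0.0], [0.083, 0.997, -0.0], [-0.0, -0.0, -1.0]]
wrist_force: [-0.4, 0.0, -0.2]
gripper_width: 21.5
```

Call:
carry_out(rows=[[[-0.002,0,0],0,-1],[[-0.002,0,0],0,-1],[[0,0,0],0,-1]])

```text
clock: 8.07
tcp_pos: [492.8, -23.1, 86.4]
tcp_rot: [[-0.997, 0.083, 0.0], [0.083, 0.997, -0.0], [-0.0, -0.0, -1.0]]
wrist_force: [0.4, 0.1, -1.3]
gripper_width: 22.0
```

Run:
```python
from h import *
st(); snap('side','pics/s5.png');snap('scene','pics/c5.png')
a=cv2.imread('pics/s5.png')[140:240,270:370]; b=cv2.imread('pics/c5.png')[170:270,265:365]
cv2.imwrite('pics/v5.png',np.hstack([cv2.resize(i,(400,400),interpolation=cv2.INTER_CUBIC)for i in(a,b)]))
```

```text
8.075 [492.8 -23.1  86.4] [[-0.997, 0.083, 0.0], [0.083, 0.997, -0.0], [-0.0, -0.0, -1.0]] F [ 0.4  0.1 -1.3] w 22.01964201538352 j [ -16.5   26.3   96.1    0.    57.6 -101.7]
```

View pics/v5.png

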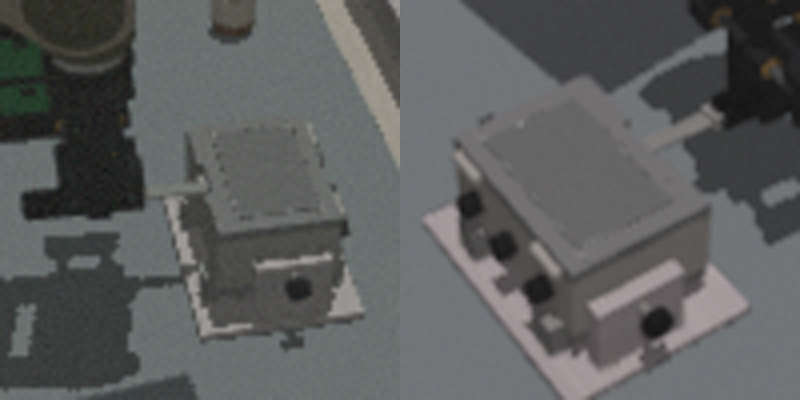

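The blade enters the notch (side crop (207,187)) and then disappears under the cover, with no force so far. Going on toward the ridge.

Call:
carry_out(rows=[[[-0.002,0,0],0,-1],[[-0.002,0,0],0,-1],[[0,0,0],0,-1]])

```text
clock: 8.55
tcp_pos: [496.8, -23.5, 86.5]
tcp_rot: [[-0.997, 0.083, 0.0], [0.083, 0.997, -0.0], [-0.0, -0.0, -1.0]]
wrist_force: [0.4, 0.5, -2.0]
gripper_width: 21.7
```

Call:
carry_out(rows=[[[-0.002,0,0],0,-1],[[0,0,0],0,-1]])

```text
clock: 8.8
tcp_pos: [498.8, -23.6, 86.5]
tcp_rot: [[-0.997, 0.083, 0.0], [0.083, 0.997, -0.0], [-0.0, -0.0, -1.0]]
wrist_force: [0.1, -0.0, -1.0]
gripper_width: 21.8
```

Call:
carry_out(rows=[[[-0.001,0,0],0,-1],[[0,0,0],0,-1]])

```text
clock: 9.05
tcp_pos: [499.3, -23.6, 86.3]
tcp_rot: [[-0.997, 0.083, -0.001], [0.083, 0.997, 0.0], [0.001, 0.0, -1.0]]
wrist_force: [-3.4, 0.4, -0.3]
gripper_width: 21.7
```

Ridge felt: nominal tip depth is 22 mm with the mouth at x≈587, which agrees with vision. I back off 2 mm and lever, first half.

Call:
carry_out(rows=[[[0.002,0,0],0,-1],[[0,0,0.002],0,-1],[[0,0,0.0045],0,-1],[[-0.0005,0,0.0045],0,-1],[[-0.0005,0,0.0045],0,-1],[[-0.0005,0,0.0045],0,-1],[[0,0,0],0,-1]], squeeze=25)

```text
clock: 9.93
tcp_pos: [499.3, -23.6, 66.3]
tcp_rot: [[-0.997, 0.083, 0.0], [0.083, 0.997, 0.0], [-0.0, 0.0, -1.0]]
wrist_force: [-1.2, 2.6, 3.5]
gripper_width: 22.1
```

Run:
```python
from h import *
s=st(); print(s['torque'])
```

```text
9.925 [499.3 -23.6  66.3] [[-0.997, 0.083, 0.0], [0.083, 0.997, 0.0], [-0.0, 0.0, -1.0]] F [-1.2  2.6  3.5] w 22.050683163924965 j [ -16.3   28.6   96.3    0.    55.1 -101.6]
[ 0.33557518 -0.01276915  0.16282269]
```

Call:
carry_out(rows=[[[-0.001,0,0.0045],0,-1],[[-0.0012,0,0.0045],0,-1],[[-0.0014,0,0.0045],0,-1],[[-0.0016,0,0.0045],0,-1],[[0,0,0],0,-1]])

```text
clock: 10.55
tcp_pos: [504.3, -24.0, 48.3]
tcp_rot: [[-0.997, 0.083, -0.0], [0.083, 0.997, 0.0], [0.0, 0.0, -1.0]]
wrist_force: [-1.2, 1.8, 2.9]
gripper_width: 22.1
```

Run:
```python
from h import *
s=st(); print(s['torque']); snap('side','pics/s6.png');snap('scene','pics/c6.png')
a=cv2.imread('pics/s6.png')[140:240,270:370]; b=cv2.imread('pics/c6.png')[170:270,265:365]
cv2.imwrite('pics/v6.png',np.hstack([cv2.resize(i,(400,400),interpolation=cv2.INTER_CUBIC)for i in(a,b)]))
```

```text
10.55 [504.3 -24.   48.3] [[-0.997, 0.083, -0.0], [0.083, 0.997, 0.0], [0.0, 0.0, -1.0]] F [-1.2  1.8  2.9] w 22.095360342220264 j [ -16.2   30.6   96.5   -0.    52.9 -101.4]
[0.27327037 0.02861507 0.15197663]
```

View pics/v6.png

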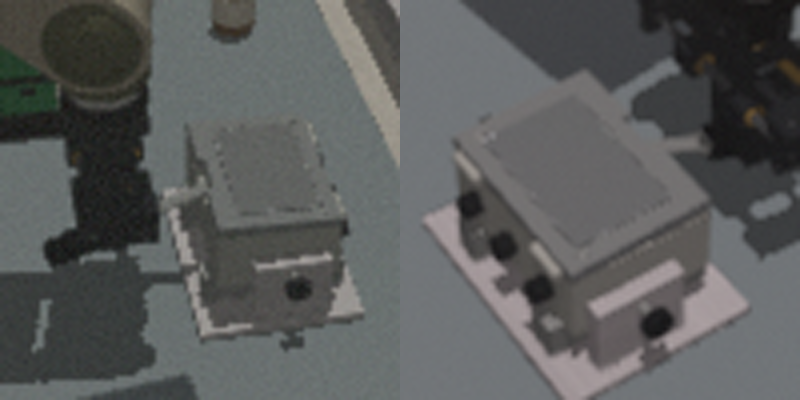

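The front edge has visibly risen (scene front corner 75→70 px, side 130→122), and the geometry gives θ≈0.06. I lever a little more, grip firmer, then start the swing along the hinge arc.

Call:
carry_out(rows=[[[-0.001,0,0.0025],0,-1],[[-0.001,0,0.002],0,-1],[[0,0,0],0,-1],[[0,0,0],0,-1]])

```text
clock: 11.15
tcp_pos: [506.2, -24.2, 43.8]
tcp_rot: [[-0.997, 0.083, -0.0], [0.083, 0.997, 0.0], [0.0, 0.0, -1.0]]
wrist_force: [-1.6, 1.9, 0.8]
gripper_width: 21.7
```

Call:
carry_out(rows=[[[0,0,0],0,-1],[[0,0,0],0,-1],[[-0.0008,0,-0.0055],0,-1],[[-0.0008,0,-0.0055],0,-1],[[-0.0023,0,-0.0089],0,-1],[[-0.0031,0,-0.0086],0,-1],[[-0.004,0,-0.0083],0,-1],[[0,0,0],0,-1]], squeeze=50)

```text
clock: 12.15
tcp_pos: [518.0, -25.3, 81.5]
tcp_rot: [[-0.997, 0.083, 0.002], [0.083, 0.997, -0.001], [-0.002, -0.0, -1.0]]
wrist_force: [-1.0, -0.2, -1.2]
gripper_width: 21.5
```

Run:
```python
from h import *
s=st(); print(s['torque']); snap('side','pics/s7.png');snap('scene','pics/c7.png')
a=cv2.imread('pics/s7.png')[120:240,260:380]; b=cv2.imread('pics/c7.png')[150:270,255:375]
cv2.imwrite('pics/v7.png',np.hstack([cv2.resize(i,(400,400),interpolation=cv2.INTER_CUBIC)for i in(a,b)]))
```

```text
12.15 [518.  -25.3  81.5] [[-0.997, 0.083, 0.002], [0.083, 0.997, -0.001], [-0.002, -0.0, -1.0]] F [-1.  -0.2 -1.2] w 21.536528722787175 j [ -15.9   28.7   92.5   -0.    58.7 -101.1]
[-0.00333075  0.13030966 -0.02718769]
```

View pics/v7.png

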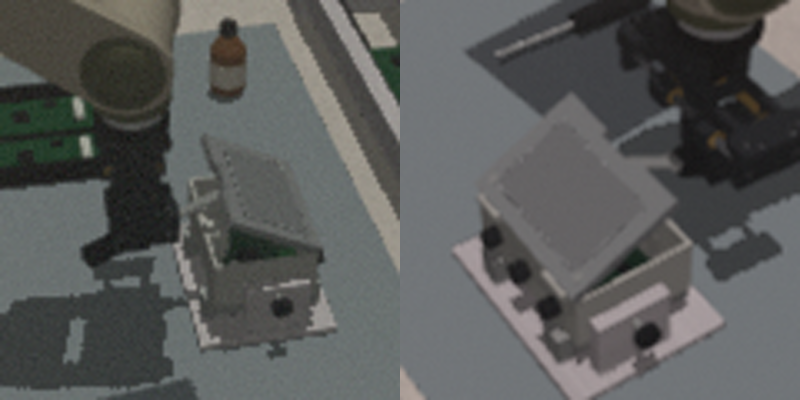

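The cover is off its catches and about 0.5 rad open, resting on the blade. I'll continue along the arc.

Call:
carry_out(rows=[[[-0.0048,0,-0.0078],0,-1],[[-0.0056,0,-0.0073],0,-1],[[-0.0063,0,-0.0067],0,-1],[[-0.0069,0,-0.0061],0,-1],[[-0.0075,0,-0.0054],0,-1],[[-0.008,0,-0.0046],0,-1],[[-0.0084,0,-0.0038],0,-1],[[-0.0087,0,-0.0029],0,-1]])

```text
clock: 13.25
tcp_pos: [573.9, -29.9, 125.5]
tcp_rot: [[-0.997, 0.083, 0.0], [0.083, 0.997, -0.0], [-0.0, -0.0, -1.0]]
wrist_force: [-0.8, -0.1, -0.6]
gripper_width: 21.3
```

Call:
carry_out(rows=[[[-0.009,0,-0.002],0,-1],[[-0.0091,0,-0.0011],0,-1],[[-0.0092,0,-0.0002],0,-1],[[-0.0092,0,0.0007],0,-1],[[-0.0091,0,0.0016],0,-1],[[-0.0045,0,0.001],0,-1],[[0,0,0],0,-1],[[0,0,0],0,-1]])

```text
clock: 14.25
tcp_pos: [623.0, -33.9, 125.4]
tcp_rot: [[-0.997, 0.083, -0.0], [0.083, 0.997, 0.0], [0.0, 0.0, -1.0]]
wrist_force: [0.1, -0.4, -1.8]
gripper_width: 21.5
```

Run:
```python
from h import *
s=st(); print(s['torque']); snap('side','pics/s8.png');snap('scene','pics/c8.png')
a=cv2.imread('pics/s8.png')[100:250,250:400]; b=cv2.imread('pics/c8.png')[130:280,235:385]
cv2.imwrite('pics/v8.png',np.hstack([cv2.resize(i,(400,400),interpolation=cv2.INTER_CUBIC)for i in(a,b)]))
```

```text
14.25 [623.  -33.9 125.4] [[-0.997, 0.083, -0.0], [0.083, 0.997, 0.0], [0.0, 0.0, -1.0]] F [ 0.1 -0.4 -1.8] w 21.54219134411752 j [-14.   34.6  71.6  -0.   73.8 -99.2]
[0.05383025 0.00347602 0.01089271]
```

View pics/v8.png

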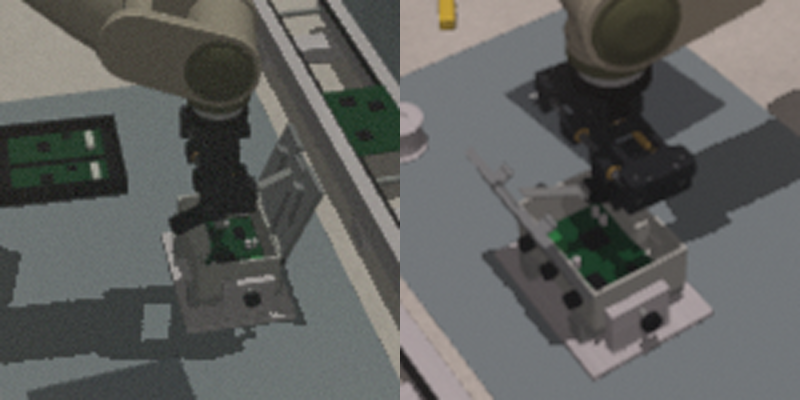

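The cover leans fully back past upright and the tub is open. The tool is clear of the board. Retreating up and back, then to the mat by the reverse route.

Call:
carry_out(rows=[[[0.01,0,-0.008],0,-1],[[0.02,0,-0.022],0,-1],[[0.04,0,0],0,-1],[[0.045,0,0],0,-1],[[0.04,0,0],0,-1],[[0.02,0,0],-0.125,-1],[[0,0,0],-0.125,-1],[[0,0,0],0,-1]])

```text
clock: 15.35
tcp_pos: [448.4, -19.4, 156.0]
tcp_rot: [[-0.986, -0.165, 0.001], [-0.165, 0.986, -0.0], [-0.001, -0.0, -1.0]]
wrist_force: [1.0, 0.1, -1.3]
gripper_width: 21.4
```

Call:
carry_out(rows=[[[0.0117,-0.051,0],0,-1],[[0.0117,-0.051,0],0,-1],[[0.0117,-0.051,0],0,-1],[[0.0117,-0.051,0],0,-1],[[0,0,0.03],0,-1],[[0,0,0.04],0,-1],[[0,0,0.025],0,-1],[[0,0,0],0,-1]])

```text
clock: 16.35
tcp_pos: [436.0, -227.9, 59.4]
tcp_rot: [[-0.986, -0.164, -0.002], [-0.164, 0.986, 0.002], [0.002, 0.002, -1.0]]
wrist_force: [-0.1, -0.2, 0.1]
gripper_width: 21.5
```

Run:
```python
from h import *
st()
```

```text
16.35 [ 436.  -227.9   59.4] [[-0.986, -0.164, -0.002], [-0.164, 0.986, 0.002], [0.002, 0.002, -1.0]] F [-0.1 -0.2  0.1] w 21.474588292493 j [ -41.4   28.7   97.8   -0.    53.6 -140.9]
```

Call:
carry_out(rows=[[[0,0,0.01],0,-1],[[0,0,0.01],0,-1],[[0,0,0.005],0,-1],[[0,0,0.005],0,-1],[[0,0,0.004],0,-1],[[0,0,0.004],0,-1],[[0,0,0],0,-1]], squeeze=12)

```text
clock: 17.23
tcp_pos: [436.5, -228.4, 22.1]
tcp_rot: [[-0.986, -0.167, -0.0], [-0.167, 0.986, 0.0], [0.0, 0.0, -1.0]]
wrist_force: [0.9, -1.5, 0.3]
gripper_width: 22.2
```

Call:
carry_out(rows=[[[0,0,0.004],0,-1],[[0,0,0.004],0,-1],[[0,0,0.003],0,-1],[[0,0,0.002],0,-1],[[0,0,0],0,-1]])

```text
clock: 17.85
tcp_pos: [436.4, -228.3, 9.1]
tcp_rot: [[-0.986, -0.167, -0.001], [-0.167, 0.986, 0.0], [0.0, 0.0, -1.0]]
wrist_force: [1.0, -0.5, 0.2]
gripper_width: 21.9
```

Run:
```python
from h import *
st()
```

```text
17.85 [ 436.4 -228.3    9.1] [[-0.986, -0.167, -0.001], [-0.167, 0.986, 0.0], [0.0, 0.0, -1.0]] F [ 1.  -0.5  0.2] w 21.899725643984304 j [ -41.4   33.7  100.3   -0.    46.  -141. ]
```

Call:
carry_out(rows=[[[0,0,0.0015],0,-1],[[0,0,0.0013],0,-1],[[0,0,0],0,-1],[[0,0,0],0,-0.3],[[0,0,0],0,0],[[0,0,0],0,0.2],[[0,0,0],0,0.2],[[0,0,0],0,0.2]])

```text
clock: 18.85
tcp_pos: [436.6, -228.4, 6.5]
tcp_rot: [[-0.986, -0.166, -0.0], [-0.166, 0.986, 0.0], [0.0, 0.0, -1.0]]
wrist_force: [0.1, 0.1, 0.3]
gripper_width: 52.9
```

Call:
carry_out(rows=[[[0,0,-0.01],0,0.2],[[0,0,-0.03],0,0.2],[[0,0,-0.045],0,0.2],[[0,0,-0.05],0,0.2],[[0.05,0,-0.04],0,0.2],[[0.05,0,0],0,0.2],[[0,0,0],0,0.2]])

```text
clock: 19.73
tcp_pos: [337.3, -244.9, 181.7]
tcp_rot: [[-0.987, -0.163, 0.001], [-0.163, 0.987, -0.001], [-0.0, -0.001, -1.0]]
wrist_force: [1.3, -0.5, 0.2]
gripper_width: 52.6
```

Run:
```python
from h import *
st(); snap('wrist','pics/w9.png');snap('scene','pics/c9.png');snap('side','pics/s9.png')
a=cv2.imread('pics/s9.png')[120:300,245:425]; b=cv2.imread('pics/c9.png')[130:270,225:365]
w=cv2.resize(cv2.imread('pics/w9.png'),(400,250))
t=np.hstack([cv2.resize(i,(400,340),interpolation=cv2.INTER_CUBIC)for i in(a,b)])
cv2.imwrite('pics/v9.png',np.vstack([t,np.hstack([w,np.zeros_like(w)])]))
```

```text
19.725 [ 337.3 -244.9  181.7] [[-0.987, -0.163, 0.001], [-0.163, 0.987, -0.001], [-0.0, -0.001, -1.0]] F [ 1.3 -0.5  0.2] w 52.648853471370124 j [ -52.3   11.9   99.5   -0.    68.5 -151.7]
```

View pics/v9.png

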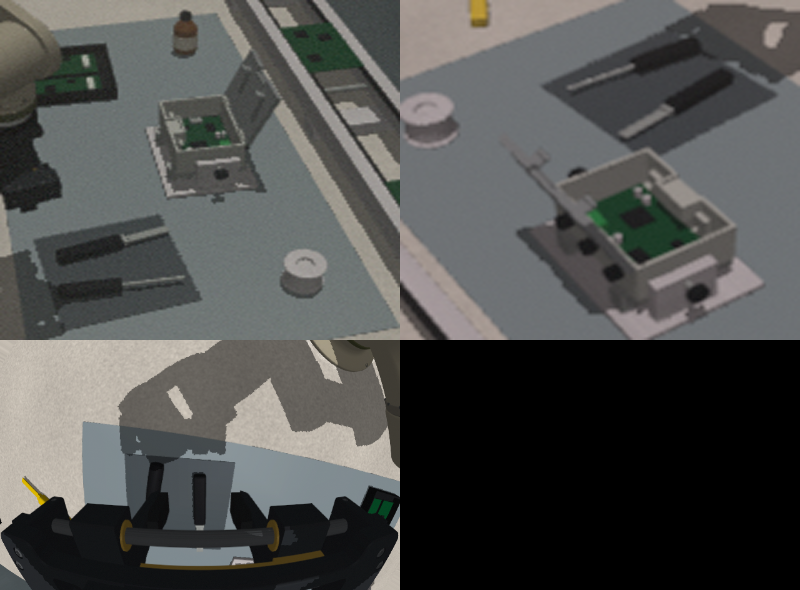

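The picture shows the cover leaning back, the pry tool lying on the mat (side tip ≈(320,242), where it started), and the bystanders in place.

```bash
python3 -c "
from h import *
print(robot.finish_job()); st()"
```

```text
the job is handed in; nothing more can be done
None
the job is handed in; nothing more can be done
```

I levered the cover off its catches and swung it fully open, then put the pry tool back on its mat and handed the job in at about 19.7 s of the 64 s allowed. The hand-in reports no verdict.

**What I did:**
- I gripped the pry tool and slid the blade into the slot until it touched the ridge, at about 22 mm depth. That agreed with the camera estimate of the slot mouth to about 1 mm.
- I levered to roughly 27° of tilt, then swung the cover along its hinge arc with the blade until it fell back on its stop.
- I set the tool down tail first on the mat and let it pivot flat before opening the fingers and moving away.

**Last checks:**
- **Cover:** the final pictures show it leaning back well past upright. I did not measure its final angle numerically.
- **Pry tool:** it lies on the mat with its tip within a pixel of where it started in the side view, and the gripper is open and clear. I judged that it lies flat by eye and from the release height, not by measuring it.
- **Bystanders and board:** the screwdriver, reel and bottle look unmoved in the pictures. The tool and fingers stayed above the housing rim, so nothing should have touched the board.
- **Forces:** the wrist force stayed below about 5 N in every reading I took.

**One disagreement:** triangulating the cover corners from the two fixed cameras put them 4–8 mm too low, with one corner's rays 16 mm apart. I used the given heights and felt for contact instead.

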